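# Line up figure bases and hold the curing box lid open

## Task

I am about to load the curing box: push the three figure bases back flush against the fence of the loading board, standing square, one centred on each inlaid line, so that they make an even row. Then, with the row ready, lift the curing box's lid by its wooden pull and hold it open at 45 degrees; finish while still holding it there, because it falls shut when let go. Leave the other things on the bench where they are.

Things in the scene. Friction and masses are not known exactly. Their poses are not given: they have to be found in the camera images.
- board: wooden loading board fixed to the bench, 140 mm (its x) by 250 mm (its y), 12 mm thick; origin under its centre; along its far (+x) side runs a fence strip 10 mm high above the board, whose face towards the robot is at x = +50 mm; three dark inlaid lines along x at y = +85, 0 and -85 mm
- line0 (a point): point on the board's top face (12 mm up) on the inlaid line at the board's y = +85 mm, 20 mm in front of the fence: the underside centre of a base pushed home on that line
- line1 (a point): point on the board's top face (12 mm up) on the inlaid line at the board's y = 0 mm, 20 mm in front of the fence: the underside centre of a base pushed home on that line
- line2 (a point): point on the board's top face (12 mm up) on the inlaid line at the board's y = -85 mm, 20 mm in front of the fence: the underside centre of a base pushed home on that line
- base0: loose square dark wooden figure base, 40 x 40 mm, 20 mm high, about 70 g, with a slim grey miniature on its middle (up to 33 mm across, 33 mm high); origin at the underside centre, z up, x and y along its sides; starts askew on the board, in front of the fence, near the line at y = +85 mm; any base may go on any line
- base1: loose square dark wooden figure base, 40 x 40 mm, 20 mm high, about 70 g, with a slim grey miniature on its middle (up to 33 mm across, 33 mm high); origin at the underside centre, z up, x and y along its sides; starts askew on the board, in front of the fence, near the line at y = 0 mm; any base may go on any line
- base2: loose square dark wooden figure base, 40 x 40 mm, 20 mm high, about 70 g, with a slim grey miniature on its middle (up to 33 mm across, 33 mm high); origin at the underside centre, z up, x and y along its sides; starts askew on the board, in front of the fence, near the line at y = -85 mm; any base may go on any line
- curing_box: grey metal curing box fixed to the bench, 200 mm deep (its x), 200 mm wide (its y), 100 mm high; origin at the middle of the lower edge of its front wall (the one facing the robot), the box running from there to x = +200 mm
- lid_hinge (a point): middle of the lid's hinge axis, which runs along the box's y along its far rim: box x = +200 mm, 100 mm up
- lid (a joint): angle of the box's 8 mm thick grey lid in rad: 0 shut, grows as its front edge rises, stops at 1.3; 0.785 is 45 degrees; it weighs about 0.45 kg and falls shut from any angle when let go (about 2.5 N at the pull to lift it)
- pull: wooden pull of the lid: round bar, free to turn about its own length, 20 mm across, 44 mm long along the box's y, flat ends, on a 12 mm wide stalk, 38 mm in front of the lid's edge; origin at the bar's centre, shut 238 mm in front of the hinge axis and 4 mm above it (104 mm above the bench; 271 mm with the lid at 45 degrees); can be pinched end to end from above
- paint_a: small dropper paint bottle, 28 mm across, 55 mm high; bystander, leave it; origin at its underside
- paint_b: second dropper paint bottle, 28 mm across, 55 mm high; bystander, leave it; origin at its underside
- glue: white glue bottle with a pointed nozzle, 42 mm across, 105 mm high; bystander, leave it; origin at its underside
- varnish: amber bottle, 56 mm across, 150 mm high; bystander, leave it; origin at its underside
- cup: clear cup, 72 mm across, 85 mm high; bystander, leave it; origin at its underside
- paintbrush: paintbrush lying flat, 170 mm long; bystander, leave it; origin at its underside
- sprue: grey kit frame lying flat, 130 x 95 x 6 mm; bystander, leave it; origin at its underside
There are look-alikes about, which are no part of the job. What is shaped like the base0 but green, pink or red is not meant.

How it is judged:
By the outcome, as a careful person would: the job done as asked, in the order asked, and still so for the second after the job is handed in, while the arm keeps its last pose, push and grip.
It also fails if it takes over 72 s, if anything falls off the work surface, if the arm or the gripper's body presses on something with over 40 N, if the wrist force passes 120 N, or if a joint passes its speed limit or range.

## Robot

A 7-joint arm with a two-finger parallel gripper is mounted at the origin on the work surface. World frame = base frame: x ahead of the robot, y to its left, z up, the work surface at z = 0. Lengths are in mm, angles in rad, forces in N, time in s.
With the tool pointing down it reaches from about 425 to 1025 mm from the base axis. Payload 9.4 kg.
Tool frame: the origin (TCP) lies midway between the tips of the shut fingers; the grasp point (between the pads) lies 19 mm behind it; z points along the fingers, y is the line along which they close (so a half turn about z gives the same grasp; the last joint's range is limited). The gripper opens to 93 mm and grips with 3 to 60 N. Pads are 15 mm wide; open, the fingers measure 128 mm over their backs; the gripper's body (75 mm by 188 mm) begins 65 mm behind the grasp point.
Start: joints at [1.116, 0.599, -0.003, 1.599, 0.002, 0.943, -0.08], TCP at [267.426, -673.875, 218.618] pointing down, gripper open.
Joint ranges: [-2.57, 2.57], [-0.35, 1.97], [-1.29, 1.29], [0.11, 2.56], [-1.05, 4.19], [0.11, 1.86], [-2.63, 2.63]. Speed limits (rad/s): [2.22, 2.22, 3.01, 3.01, 3.14, 3.14, 3.14].

## Interface

Orientations are given as a rotation vector (axis times angle).
In Python, from rig import env gives the robot as it stands.
- The arm moves only by the shell command python3 -m pendant 'ROWS'. ROWS is JSON, a list of rows, each a list of 7 numbers: the closure, from -1 (fully open) to 1 (shut), then the shift along the tool's x, y, z in m, then the turn, a rotation vector about the tool's x, y, z in rad. A call has 1 to 8 rows; each row shifts and turns the commanded pose from where the row before left it, along the tool's axes as they then stand; what a row does not reach is not made up. A row lasts 1/10 s, in which the tool goes at most 50 mm and 8.59 degrees, less where a joint would pass 70% of its speed; a pose out of reach is approached as far as the arm can. A call is refused whole if a number of a shift passes 0.05 or a number of a turn 0.15, either way. A call with a gripper value outside its range is refused whole. The fingers move at their own pace and stop on an object; the grip force is fixed at half the most. Time passes only in rows, so rows that do not move let the fingers close. It gives the time, the measured TCP pose, the force, the opening and the grip force at its end, in the units of the state.
- env.get_state(): the state, without advancing time (a new reading comes with each control period).
- env.read_camera(name): name is "scene" or "side" or "wrist"; returns a dict with "img" (400x640x3 uint8, red, green, blue), "depth" (400x640 float32, mm along the optical axis (not along the pixel's ray), 0 where there is no reading), "K" (3x3 intrinsics, pixels), "cam_to_world" (4x4, takes a point from camera to world coordinates). Camera axes: x right, y down, z forward; pixel columns grow to the right and rows downward; lengths in mm; the calibration is good to about 2 mm. A picture is of the moment at which its call begins.
- env.sign_off(): hands the job in; it is judged then, once.
The state is a dict: "clock": time; "qpos": joint angles; "joint_velocities": joint speeds; "joint_torque": joint torques, N m; "position": TCP position; "eef_rot": TCP orientation; "contact_force": force on the tool from outside, world axes, zero at the start; "wrist_torque": the same for the moment, N m; "finger_gap": finger opening in mm; "gripper_force": force on a finger pad.
Only numpy, scipy, OpenCV 4.12 (cv2) and the standard library are available. Lean on these libraries where they do the work, as an engineer would, in place of code of your own. Each camera call takes 0.05 s, during which the arm holds its last target. There are 200 camera calls.

## Working session

There is one attempt and no reset: what is moved stays moved. The work goes in short steps, Python scripts to look and compute and a shell command to move; the robot and the scene stay as the last step left them, time stands still between calls to the robot, and variables do not carry over. Pictures are saved under pics/ and viewed, at most 11 in all, crops included, and the job is handed in when it is done.

```bash
ls; mkdir -p pics; cat > h.py <<'E'
import numpy as np,cv2
from rig import env
def cap(n,save=None):
    c=env.read_camera(n)
    if save: cv2.imwrite('pics/'+save,c['img'][:,:,::-1])
    np.savez('/tmp/%s.npz'%n,**{k:c[k] for k in('img','depth','K','cam_to_world')})
    return c
def ray(c,u,v,z):
    K,T=c['K'],c['cam_to_world']
    d=T[:3,:3]@(np.linalg.inv(K)@[u,v,1]); o=T[:3,3]
    return o+d*(z-o[2])/d[2]
def pts(c):
    K,T=c['K'],c['cam_to_world']; v,u=np.mgrid[:400,:640]
    p=np.stack([u,v,np.ones_like(u)],-1)@np.linalg.inv(K).T*c['depth'][...,None]
    return p@T[:3,:3].T+T[:3,3]
def proj(c,p):
    T=np.linalg.inv(c['cam_to_world']); q=c['K']@(T[:3,:3]@np.array(p)+T[:3,3]); return q[:2]/q[2]
E
python3 - <<'E'
from h import *
ims=[cap(n,n+'0.png') for n in('scene','side','wrist')]
for c in ims: print(c['cam_to_world'].round(2),c['K'].round(0).tolist(),(c['depth']>0).mean())
s=env.get_state();print(s)
E
```

```text
pics
[[-5.60000e-01  6.70000e-01 -4.90000e-01  1.10000e+03]
 [ 8.30000e-01  4.40000e-01 -3.40000e-01  4.25220e+02]
 [-1.00000e-02 -5.90000e-01 -8.00000e-01  1.05311e+03]
 [ 0.00000e+00  0.00000e+00  0.00000e+00  1.00000e+00]] [[389.0, 0.0, 322.0], [0.0, 389.0, 196.0], [0.0, 0.0, 1.0]] 0.99612109375
[[-8.9000e-01 -2.8000e-01  3.5000e-01  3.8270e+01]
 [-4.5000e-01  5.4000e-01 -7.1000e-01  9.8524e+02]
 [ 1.0000e-02 -7.9000e-01 -6.1000e-01  9.2870e+02]
 [ 0.0000e+00  0.0000e+00  0.0000e+00  1.0000e+00]] [[495.0, 0.0, 322.0], [0.0, 495.0, 203.0], [0.0, 0.0, 1.0]] 0.9958203125
[[ 3.7000e-01 -8.9000e-01 -2.8000e-01  3.4455e+02]
 [-9.3000e-01 -3.5000e-01 -1.1000e-01 -6.4229e+02]
 [-0.0000e+00  3.0000e-01 -9.5000e-01  3.8297e+02]
 [ 0.0000e+00  0.0000e+00  0.0000e+00  1.0000e+00]] [[348.0, 0.0, 320.0], [0.0, 348.0, 204.0], [0.0, 0.0, 1.0]] 0.9956875
{'clock': 0.15, 'qpos': array([ 1.11629821,  0.59993898, -0.00254114,  1.59991369,  0.00180285,
        0.94290976, -0.07978133]), 'joint_velocities': array([-6.74913478e-04, -2.75360893e-03, -1.82954719e-03, -3.85804326e-03,
       -4.18601461e-05, -5.73832769e-04,  1.32224610e-03]), 'joint_torque': array([ 2.98334329e-03, -7.65587068e+01,  1.49905790e+00, -2.52566135e+01,
       -5.22673025e-02,  1.48993917e-02,  1.35991399e-04]), 'position': array([ 267.29462705, -673.54739501,  217.97167999]), 'eef_rot': array([-3.08458634e+00, -5.89829118e-01,  5.21622569e-04]), 'contact_force': array([0.26442997, 0.90959572, 0.50964642]), 'wrist_torque': array([-0.003739  ,  0.01764329,  0.01518092]), 'gripper_force': 0.0, 'finger_gap': 92.92886992550042}
```

View pics/scene0.png

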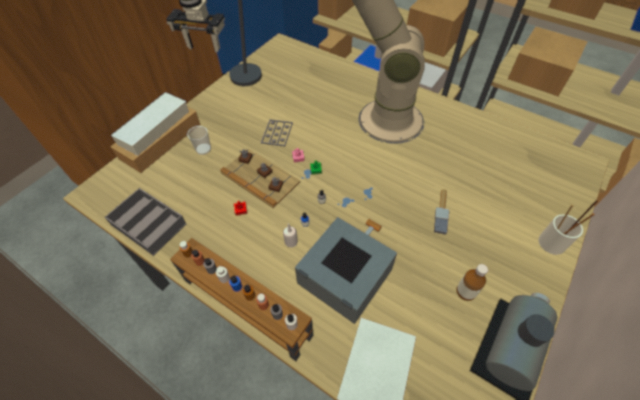

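View pics/side0.png

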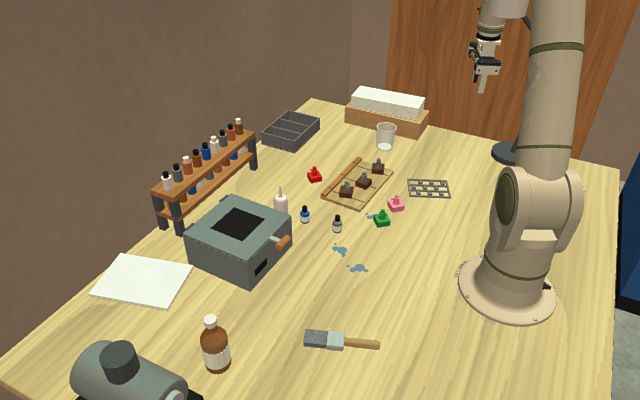

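The scene view shows the board at (260,177) with three dark bases at (246,157), (264,171) and (277,185). The green (316,167), pink (298,155) and red (240,208) look-alikes are off the board. The box is at (345,265) with its pull at (373,226). In the side view, the bases are at (347,190), (363,181) and (378,168), and the pull is at (284,242). Next I'll get rough positions.

```bash
python3 - <<'E'
from h import *
S=dict(np.load('/tmp/scene.npz'));D=dict(np.load('/tmp/side.npz'))
P=pts(S);Q=pts(D)
for n,(u,v) in dict(b0=(246,157),b1=(264,171),b2=(277,185),pull=(373,226),lid=(340,250),cup=(200,142),glue=(290,236),pa=(305,219),pb=(321,197),green=(316,168),pink=(298,155),red=(240,208)).items(): print(n,P[v,u].round())
print('side')
for n,(u,v) in dict(b2=(347,190),b1=(363,182),b0=(378,168),pull=(284,242),lid=(270,215),pa=(305,214),pb=(337,224),glue=(281,203),green=(381,220),pink=(396,205),red=(314,176)).items(): print(n,Q[v,u].round())
# board top by height
for nm,X in(('scene',P),('side',Q)):
    m=(abs(X[...,2]-12)<4)
    n,l,st,c=cv2.connectedComponentsWithStats(m.astype('uint8'))
    for i in range(1,n):
        if st[i,4]>400:
            r=cv2.minAreaRect(X[l==i][:,:2].astype('f'));print(nm,c[i],st[i,4],r)
    print('box');m=(abs(X[...,2]-106)<6)
    n,l,st,c=cv2.connectedComponentsWithStats(m.astype('uint8'))
    for i in range(1,n):
        if st[i,4]>400:
            r=cv2.minAreaRect(X[l==i][:,:2].astype('f'));print(nm,c[i],st[i,4],r)
E
```

```text
b0 [ 485. -322.   35.]
b1 [ 500. -229.   34.]
b2 [ 522. -157.   30.]
pull [535. 209. 112.]
lid [651. 172. 110.]
cup [ 542. -478.   71.]
glue [670.  11.  62.]
pa [584.   3.  37.]
pb [483.  -5.  32.]
green [384. -93.  23.]
pink [ 370. -180.   26.]
red [ 660. -201.   25.]
side
b2 [ 514. -159.   34.]
b1 [ 487. -223.   33.]
b0 [ 475. -319.   34.]
pull [521. 209. 110.]
lid [611. 129. 105.]
pa [572.   6.  35.]
pb [472.   3.  34.]
glue [646.  16.  56.]
green [372. -86.  22.]
pink [ 358. -173.   22.]
red [ 651. -203.   17.]
scene [390.01996928 125.40860215] 651 ((20.360687255859375, 7.5148773193359375), (202.68739318847656, 234.72836303710938), 22.765897750854492)
scene [262.92313605 175.84550346] 1301 ((502.2384338378906, -242.17222595214844), (254.22821044921875, 125.9237060546875), 84.5387191772461)
scene [377.17120181 363.49365079] 4410 ((829.41162109375, 400.0301513671875), (210.53701782226562, 150.08106994628906), 14.447439193725586)
box
scene [93.94130435 63.96086957] 460 ((421.4937438964844, -1126.66015625), (53.320030212402344, 662.6781616210938), 86.19637298583984)
scene [346.394810
[... 265 characters left out ...]
de [358.89271417 185.95916733] 1249 ((510.50408935546875, -242.52523803710938), (256.9065246582031, 141.6419219970703), 85.41477966308594)
side [141.775659   280.50925407] 3566 ((828.4200439453125, 400.862060546875), (213.86856079101562, 153.7979736328125), 14.678858757019043)
side [503.85193622 299.67881549] 1756 ((0.7643203735351562, 19.690879821777344), (203.0185089111328, 237.0143585205078), 88.24425506591797)
box
side [139.20417854 129.75973409] 1053 ((1239.8521728515625, -412.79180908203125), (18.73496437072754, 1737.363037109375), 0.1049724668264389)
side [238.28540618 227.0958543 ] 4173 ((643.84326171875, 201.10305786132812), (205.0216064453125, 256.3581237792969), 87.95226287841797)
```

```bash
r='[-1,0.034,-0.025,-0.005,0,0,0]'; 
python3 -m pendant '[[-1,0.034,-0.025,-0.005,0,0,0],[-1,0.034,-0.025,-0.005,0,0,0],[-1,0.034,-0.025,-0.005,0,0,0],[-1,0.034,-0.025,-0.005,0,0,0],[-1,0.034,-0.025,-0.005,0,0,0],[-1,0.034,-0.025,-0.005,0,0,0]]'
python3 -m pendant '[[-1,0.034,-0.025,-0.005,0,0,0],[-1,0.034,-0.025,-0.005,0,0,0],[-1,0.034,-0.025,-0.005,0,0,0],[-1,0.034,-0.025,-0.005,0,0,0],[-1,0.034,-0.025,-0.005,0,0,0],[-1,0.034,-0.025,-0.005,0,0,0]]'
python3 -m pendant '[[-1,0,0,0,0,0,0.116],[-1,0,0,0,0,0,0.116],[-1,0,0,0,0,0,0.116],[-1,0,0,0,0,0,0.116],[-1,0,0,0,0,0,0],[-1,0,0,0,0,0,0]]'
python3 - <<'E'
from h import *
c=cap('wrist','w1.png')
P=pts(c)
m=(abs(P[...,2]-12)<4)
n,l,st,ce=cv2.connectedComponentsWithStats(m.astype('uint8'))
for i in range(1,n):
    if st[i,4]>1000:
        p=P[l==i];print(ce[i],st[i,4],cv2.minAreaRect(p[:,:2].astype('f')),np.median(p[:,2]))
E
```

```text
clock: 0.75
position: [402.3, -457.6, 248.7]
eef_rot: [-3.086, -0.59, 0.0]
contact_force: [0.5, -0.2, -1.2]
finger_gap: 92.9
gripper_force: 0.0
clock: 1.35
position: [536.6, -242.9, 278.8]
eef_rot: [3.086, 0.59, -0.0]
contact_force: [0.8, -0.4, -0.1]
finger_gap: 93.0
gripper_force: 0.0
clock: 1.95
position: [536.0, -244.3, 278.5]
eef_rot: [3.139, -0.13, -0.001]
contact_force: [0.6, -0.4, 0.2]
finger_gap: 93.1
gripper_force: 0.0
[621.80118443 112.43993232] 1182 ((558.8916015625, -609.787353515625), (260.042236328125, 4.465254306793213), 0.09342578798532486) 11.9536370337687
[321.82993197 186.79049066] 13818 ((500.29730224609375, -242.81361389160156), (250.48196411132812, 119.18113708496094), 86.12670135498047) 11.300045684999617
```

View pics/w1.png

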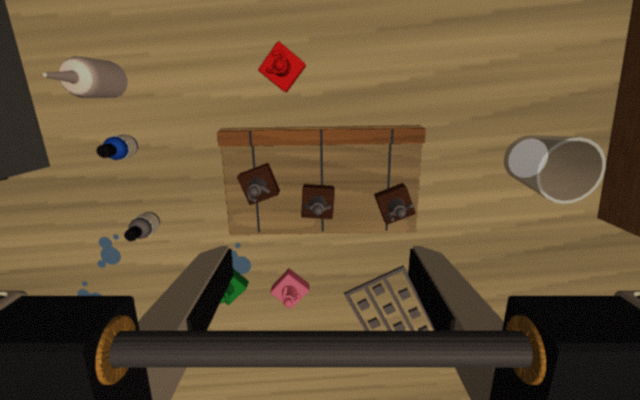

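In the wrist view, the board spans (218..425, 127..234) with its fence at row ~138 and inlaid lines at columns ~251, 321 and 391. The dark brown bases are at (258,184), (318,202) and (395,203). The red (282,67), pink (290,288) and green (232,288) blocks are the look-alikes, since they are off the board and the wrong colour. Next I'll measure these and confirm them in a crop.

```bash
cat > m.py <<'E'
from h import *
from scipy import ndimage
def board(c):
    P=pts(c);I=c['img'].astype(int);g=I.sum(2)
    m=(abs(P[...,2]-11.5)<3.5).astype('uint8')
    n,l,st,_=cv2.connectedComponentsWithStats(m)
    return P,I,g
def bases(c,dbg=None):
    P=pts(c);I=c['img'];hsv=cv2.cvtColor(I,cv2.COLOR_RGB2HSV)
    xy=P[...,:2]
    reg=(P[...,0]>410)&(P[...,0]<580)&(P[...,1]>-380)&(P[...,1]<-105)&(P[...,2]>16)
    m=(reg&(P[...,2]>26)&(P[...,2]<38)).astype('uint8')
    out=[]
    n,l,st,_=cv2.connectedComponentsWithStats(m)
    for i in range(1,n):
        if st[i,4]<200: continue
        k=l==i; z=np.median(P[k][:,2])
        cs,_=cv2.findContours(k.astype('uint8'),cv2.RETR_EXTERNAL,cv2.CHAIN_APPROX_NONE)
        ct=max(cs,key=cv2.contourArea).reshape(-1,2).astype(float)
        w=np.array([ray(c,u,v,z)[:2] for u,v in ct]).astype('f')
        r=cv2.minAreaRect(w); a=(r[2]+45)%90-45
        out.append((np.round(r[0],1),np.round(r[1],1),round(a,1),round(float(z),1)))
        if dbg is not None: cv2.polylines(dbg,[np.int32([proj(c,[x,y,z]) for x,y in cv2.boxPoints(r)])],1,(0,255,0),1)
    return out
E
python3 - <<'E'
from m import *
c=dict(np.load('/tmp/wrist.npz'));I=c['img'];dbg=I.copy()
for b in bases(c,dbg): print(b)
g=I.astype(float).sum(2);P=pts(c)
# inlaid lines: darkest col per row near guesses
for x0,x1,r0,r1 in((245,262,[148,160],[208,228]),(314,328,[148,178],[222,230]),(382,396,[148,178],[222,226])):
    L=[]
    for v in list(range(*r0))+list(range(*r1)):
        s=g[v,x0:x1]; w=np.clip(np.median(s)-s-25,0,None)
        if w.sum()>0: L.append(ray(c,(w*np.arange(x0,x1)).sum()/w.sum(),v,12)[:2])
    L=np.array(L); f=np.polyfit(L[:,0],L[:,1],1); print('line slope deg',np.degrees(np.arctan(f[0])).round(2),'y at x=480,525',np.polyval(f,[480,525]).round(1),'res',(L[:,1]-np.polyval(f,L[:,0])).std().round(2),len(L))
# fence front face: edge in columns: fence->board brightness rise ; print color profile
F=[];B=[]
for u in list(range(228,246))+list(range(262,315))+list(range(328,384))+list(range(396,418)):
    s=I[120:165,u].astype(float)[:,1]; s=cv2.GaussianBlur(s[:,None],(1,3),0)[:,0]; d=np.diff(s)
    k=12+np.argmax(d[12:35]); F.append(ray(c,u,120+k+.5,12)[:2]); B.append(ray(c,u,120+k+.5,22)[:2])
F=np.array(F);f=np.polyfit(F[:,1],F[:,0],1);r=F[:,0]-np.polyval(f,F[:,1]);k=abs(r)<2;f=np.polyfit(F[k,1],F[k,0],1)
print('fence foot x at y=-320,-240,-160',np.polyval(f,[-320,-240,-160]).round(1),np.degrees(np.arctan(f[0])).round(2),r[k].std(),k.sum())
B=np.array(B);print('if top edge, x mid',np.polyval(np.polyfit(B[k,1],B[k,0],1),-240))
for v in(130,134,137,140,142,144,147,150): print(v,P[v,290].round(1),I[v,290])
cv2.imwrite('pics/w1c.png',cv2.resize(dbg[110:245,205:435],None,fx=3.4,fy=3.4,interpolation=cv2.INTER_CUBIC)[:,:,::-1])
E
```

```text
(array([ 519.7, -166.2]), array([40.2, 40.7]), 16.0, 31.2)
(array([ 491.3, -236.9]), array([39.8, 41.1]), -8.4, 31.2)
(array([ 480.2, -332.9]), array([41.1, 39.9]), 17.8, 31.2)
line slope deg -3.85 y at x=480,525 [-156.3 -159.3] res 0.11 32
line slope deg -3.8 y at x=480,525 [-241.3 -244.3] res 0.1 38
line slope deg -3.35 y at x=480,525 [-326.8 -329.5] res 0.31 34
fence foot x at y=-320,-240,-160 [555.4 560.7 565.9] 3.75 0.6812175734212809 149
if top edge, x mid 562.054472569054
130 [ 581.4 -211.4   19.7] [97 60 29]
134 [ 576.9 -211.    21. ] [127  79  43]
137 [ 573.4 -210.6   21.5] [120  74  35]
140 [ 569.8 -210.2   21. ] [111  65  32]
142 [ 567.4 -210.    21.2] [108  64  33]
144 [ 565.1 -209.8   21.7] [113  72  35]
147 [ 560.4 -208.5   13. ] [116  90  55]
150 [ 556.5 -208.    11.8] [113  90  52]
```

View pics/w1c.png

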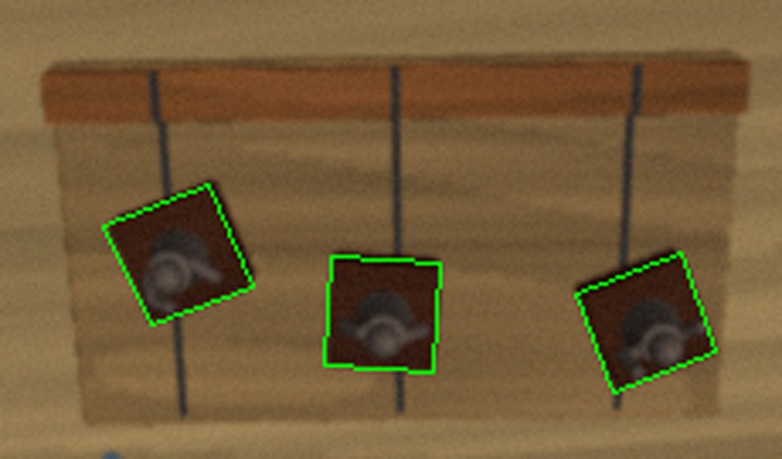

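The crop confirms all three dark bases are outlined: (178,255), (382,315) and (646,322). The lines are clear and the board yaw is about -3.8°. Measured heights are 31.2 mm for the base tops and 11.3 mm for the board, which fits 32 and 12. The home points come to about (547.4,-160.7), (541.8,-245.5) and (536.2,-330.3). I'll start with the base at (519.7,-166.2), yaw 16°.

```bash
cat > go.py <<'E'
import sys
from h import *
from scipy.spatial.transform import Rotation as R
x,y,z,yaw=map(float,sys.argv[1:])
s=env.get_state();M=R.from_rotvec(s['eef_rot']).as_matrix()
cy=np.degrees(np.arctan2(M[1,0],M[0,0])); a=np.radians(yaw)
T=np.array([[np.cos(a),np.sin(a),0],[np.sin(a),-np.cos(a),0],[0,0,-1]])
d=(np.array([x,y,z])-s['position'])/1000
print('now',s['position'].round(1),'yaw',cy.round(2),'tilt',M[:2,2].round(4),'F',s['contact_force'].round(1),'gap',round(s['finger_gap'],1))
print('turn',-np.radians(yaw-cy).round(4),'then shift',(T.T@d).round(4),'norm',np.linalg.norm(d).round(3))
E
python3 -m pendant '[[-0.25,0,0,0,0,0,-0.121],[-0.25,0,0,0,0,0,-0.121],[-0.25,0,0,0,0,0,-0.12],[-0.25,0.001,-0.016,0.043,0,0,0],[-0.25,0.001,-0.016,0.043,0,0,0],[-0.25,0.001,-0.016,0.043,0,0,0],[-0.25,0.001,-0.016,0.043,0,0,0],[-0.25,0.001,-0.016,0.043,0,0,0]]'
python3 -m pendant '[[-0.25,0,0,0,0,0,0],[-0.25,0,0,0,0,0,0]]' >/dev/null
python3 go.py 519.7 -166.2 16 16
python3 -c "
from h import *;cap('wrist','w2.png')"
```

```text
clock: 2.8
position: [519.0, -165.8, 62.4]
eef_rot: [-3.111, -0.435, -0.002]
contact_force: [0.7, -0.8, -0.0]
finger_gap: 58.1
gripper_force: 0.0
now [ 519.1 -166.5   63.8] yaw 15.9 tilt [-0.0014  0.0002] F [ 0.3 -1.5  0.5] gap 58.0
turn -0.0017 then shift [ 0.0007 -0.0001  0.0478] norm 0.048
```

View pics/w2.png

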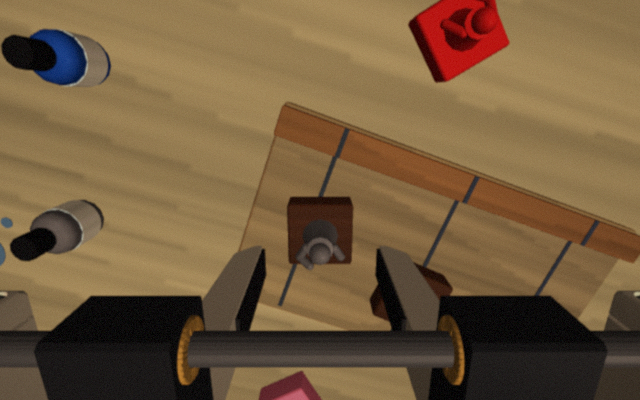

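The wrist view shows the base squarely between the open fingers, centred on column 320, with the neighbouring base clear. Descending and gripping.

```bash

python3 -m pendant '[[-0.25,0,0,0.016,0,0,0],[-0.25,0,0,0.016,0,0,0],[-0.25,0,0,0.015,0,0,0],[-0.25,0,0,0,0,0,0],[1,0,0,0,0,0,0],[1,0,0,0,0,0,0],[1,0,0,0,0,0,0],[1,0,0,0,0,0,0]]'
python3 -m pendant '[[1,0,0,0,0,0,0.086],[1,0,0,0,0,0,0.086],[1,0,0,0,0,0,0.086],[1,0,0,0,0,0,0.086],[1,0,0,0,0,0,0]]'
python3 go.py 547.4 -160.7 17 -3.8
```

```text
clock: 3.85
position: [519.8, -166.7, 17.9]
eef_rot: [3.111, 0.431, 0.003]
contact_force: [-0.5, -1.2, 9.2]
finger_gap: 39.6
gripper_force: 30.0
clock: 4.35
position: [520.1, -166.4, 17.9]
eef_rot: [3.139, -0.112, 0.004]
contact_force: [0.7, 0.6, 10.4]
finger_gap: 39.5
gripper_force: 30.0
now [ 520.1 -166.4   17.9] yaw -4.07 tilt [ 0.0024 -0.0006] F [ 0.7  0.6 10.4] gap 39.5
turn -0.0047 then shift [ 0.0269 -0.0075  0.0009] norm 0.028
```

```bash

python3 -m pendant '[[1,0,0,-0.0015,0,0,-0.005],[1,0.008,-0.004,0,0,0,0],[1,0.008,-0.004,0,0,0,0],[1,0.005,0,0,0,0,0],[1,0,0,0,0,0,0]]'
python3 -m pendant '[[1,0.002,0,0,0,0,0],[1,0.002,0,0,0,0,0],[1,0.001,0,0,0,0,0],[1,0,0,0,0,0,0]]'
python3 go.py 547.4 -160.7 17 -3.8
```

```text
clock: 4.85
position: [541.7, -159.2, 18.0]
eef_rot: [3.14, -0.098, 0.001]
contact_force: [-0.8, -0.2, 0.7]
finger_gap: 39.5
gripper_force: 30.0
clock: 5.25
position: [545.7, -160.1, 18.0]
eef_rot: [3.14, -0.1, 0.001]
contact_force: [0.8, -0.2, -1.4]
finger_gap: 39.7
gripper_force: 30.0
now [ 545.7 -160.1   18. ] yaw -3.63 tilt [ 0.0004 -0.0002] F [ 0.8 -0.2 -1.4] gap 39.7
turn 0.0029 then shift [0.0017 0.0005 0.001 ] norm 0.002
```

```bash

python3 -m pendant '[[1,0.001,0.0005,0,0,0,0.003],[1,0.001,0,0,0,0,0],[1,0,0,0,0,0,0]]'
python3 -m pendant '[[1,0.001,0,0,0,0,0],[1,0.001,0,0,0,0,0],[1,0,0,0,0,0,0]]'
```

```text
clock: 5.55
position: [547.2, -160.6, 18.0]
eef_rot: [3.14, -0.104, -0.001]
contact_force: [-1.3, 0.2, -0.3]
finger_gap: 39.4
gripper_force: 30.0
clock: 5.85
position: [547.2, -160.7, 18.0]
eef_rot: [-3.139, 0.105, 0.006]
contact_force: [-6.4, -0.6, 5.5]
finger_gap: 39.9
gripper_force: 30.0
```

```bash

python3 -m pendant '[[-0.25,0,0,0,0,0,0],[-0.25,0,0,0,0,0,0],[-0.25,0,0,0,0,0,0],[-0.25,0,0,-0.03,0,0,0],[-0.25,-0.005,0.02,-0.045,0,0,0],[-0.25,-0.005,0.02,-0.045,0,0,0],[-0.25,-0.005,0.02,-0.045,0,0,0],[-0.25,0,0,0,0,0,0]]'
python3 -m pendant '[[-0.25,0,0,0,0,0,0],[-0.25,0,0,0,0,0,0]]'
python3 - <<'E'
from m import *
c=cap('wrist','w3.png');dbg=c['img'].copy()
for b in bases(c,dbg): print(b)
cv2.imwrite('pics/w3.png',dbg[:,:,::-1])
E
python3 go.py 491.3 -236.9 64 -8.4
```

```text
clock: 6.65
position: [532.4, -223.8, 189.0]
eef_rot: [3.136, -0.111, 0.015]
contact_force: [0.9, 0.1, -0.0]
finger_gap: 58.0
gripper_force: 0.0
clock: 6.85
position: [530.3, -218.6, 182.2]
eef_rot: [-3.139, 0.103, 0.002]
contact_force: [1.0, 0.1, -0.8]
finger_gap: 58.1
gripper_force: 0.0
(array([ 547.4, -160.9]), array([40.2, 39.7]), -3.8, 31.1)
(array([ 491.7, -236.6]), array([39.8, 41.1]), -8.5, 31.2)
(array([ 480.6, -332.5]), array([41.4, 40.1]), 17.9, 31.2)
now [ 530.1 -218.4  181.7] yaw -3.72 tilt [-0.002  0.001] F [0.4 0.3 0.4] gap 58.0
turn 0.0816 then shift [-0.0357  0.024   0.1177] norm 0.125
```

View pics/w3.png

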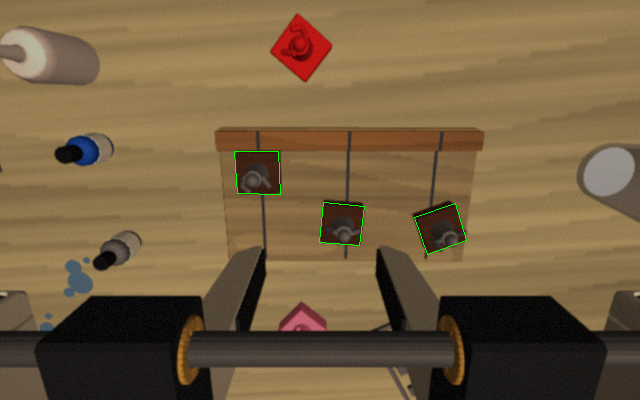

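The picture shows the first base at (257,173), flush to the fence and on its line; it measures (547.4,-160.9) at -3.8°. Next is the middle base.

```bash

python3 -m pendant '[[-0.25,0,0,0,0,0,0.082],[-0.25,-0.012,0.008,0.039,0,0,0],[-0.25,-0.012,0.008,0.039,0,0,0],[-0.25,-0.012,0.008,0.039,0,0,0],[-0.25,0,0,0,0,0,0]]'
python3 go.py 491.5 -236.7 18 -8.4
```

```text
clock: 7.4
position: [486.7, -236.6, 61.1]
eef_rot: [-3.13, 0.233, 0.017]
contact_force: [-0.9, 0.2, 1.3]
finger_gap: 58.1
gripper_force: 0.0
now [ 486.7 -236.6   61.1] yaw -8.53 tilt [-0.0104  0.0036] F [-0.9  0.2  1.3] gap 58.1
turn -0.0023 then shift [ 0.0048 -0.0006  0.0431] norm 0.043
```

```bash

python3 -m pendant '[[-0.25,0.001,0,0.015,0,0,0],[-0.25,0,0,0.015,0,0,0],[-0.25,0,0,0,0,0,0]]'
python3 go.py 491.5 -236.7 18 -8.4
```

```text
clock: 7.7
position: [492.7, -237.0, 35.4]
eef_rot: [-3.132, 0.231, 0.003]
contact_force: [-0.7, 0.5, 0.3]
finger_gap: 58.5
gripper_force: 0.0
now [ 492.7 -237.    35.4] yaw -8.42 tilt [-0.0018  0.0012] F [-0.7  0.5  0.3] gap 58.5
turn -0.0004 then shift [-0.0012 -0.0002  0.0174] norm 0.017
```

```bash

python3 -m pendant '[[-0.25,-0.001,0,0.008,0,0,0],[-0.25,0,0,0.008,0,0,0],[-0.25,0,0,0,0,0,0],[1,0,0,0,0,0,0],[1,0,0,0,0,0,0],[1,0,0,0,0,0,0],[1,0,0,0,0,0,0],[1,0,0,0,0,0,-0.08]]'
python3 -m pendant '[[1,0,0,0,0,0,0],[1,0,0,0,0,0,0]]'
python3 go.py 541.8 -245.5 18 -3.8
```

```text
clock: 8.5
position: [491.6, -238.0, 20.4]
eef_rot: [3.139, -0.106, 0.001]
contact_force: [0.1, 0.4, 1.9]
finger_gap: 39.7
gripper_force: 30.0
clock: 8.7
position: [491.6, -238.1, 20.4]
eef_rot: [3.14, -0.11, 0.001]
contact_force: [-1.3, 0.7, 5.0]
finger_gap: 39.7
gripper_force: 30.0
now [ 491.6 -238.1   20.4] yaw -4.02 tilt [ 0.0006 -0.0001] F [-1.3  0.7  5. ] gap 39.7
turn -0.0039 then shift [0.0506 0.0041 0.0024] norm 0.051
```

```bash

python3 -m pendant '[[1,0.011,0.001,0,0,0,-0.004],[1,0.011,0.001,0,0,0,0],[1,0.011,0.001,0,0,0,0],[1,0.011,0.001,0,0,0,0],[1,0,0,0,0,0,0],[1,0.002,0,0,0,0,0],[1,0.002,0,0,0,0,0],[1,0,0,0,0,0,0]]'
python3 go.py 541.8 -245.5 18 -3.8
```

```text
clock: 9.5
position: [534.6, -244.7, 20.4]
eef_rot: [-3.138, 0.105, 0.012]
contact_force: [-11.5, 0.7, 19.0]
finger_gap: 39.4
gripper_force: 30.0
now [ 534.6 -244.7   20.4] yaw -3.85 tilt [-0.0074  0.0018] F [-11.5   0.7  19. ] gap 39.4
turn -0.0009 then shift [0.0072 0.0004 0.0024] norm 0.008
```

```bash

python3 - <<'E'
from m import *
c=cap('wrist');dbg=c['img'].copy()
for b in bases(c,dbg): print(b)
d=cap('side')
for b in bases(d): print('side',b)
x=cv2.resize(d['img'][140:220,300:420],None,fx=5,fy=5,interpolation=cv2.INTER_CUBIC)[:400,:600]
y=cv2.resize(c['img'],(640,400))[:,20:620]
cv2.imwrite('pics/w4.png',cv2.resize(np.vstack([x,y]),(450,600))[:,:,::-1])
E
python3 go.py 541.8 -245.5 18 -3.8
```

```text
(array([ 548.6, -162. ]), array([41.5, 40.8]), -3.8, 31.0)
(array([ 535.2, -244.4]), array([71.1, 41.4]), -3.8, 31.2)
now [ 534.6 -244.7   20.4] yaw -3.85 tilt [-0.0072  0.0018] F [-11.8   1.2  17.2] gap 39.6
turn -0.0008 then shift [0.0072 0.0004 0.0024] norm 0.008
```

View pics/w4.png

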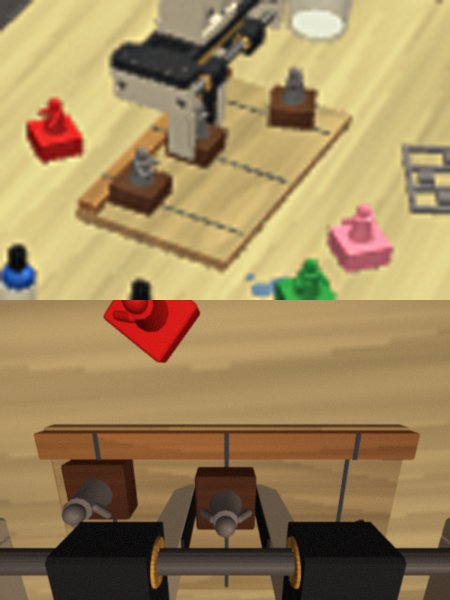

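The side crop (top) shows the middle base upright in the gripper at (195,140). The wrist view (bottom) shows a small gap left between it (225,490) and the fence (row 459). The reading of Fz 18 N means it is being pressed into the board, so I'll ease up a little and continue.

```bash

python3 -m pendant '[[1,0,0,-0.0015,0,0,0],[1,0,0,0,0,0,0],[1,0,0,0,0,0,0]]'
python3 -m pendant '[[1,0.002,0,0,0,0,0],[1,0.001,0,0,0,0,0],[1,0,0,0,0,0,0]]'
python3 go.py 541.8 -245.5 18 -3.8
```

```text
clock: 9.9
position: [539.4, -245.0, 21.4]
eef_rot: [3.14, -0.102, 0.001]
contact_force: [0.1, 0.5, -0.7]
finger_gap: 39.5
gripper_force: 30.0
clock: 10.2
position: [542.2, -245.2, 21.4]
eef_rot: [-3.14, 0.101, 0.0]
contact_force: [0.7, -0.8, -0.4]
finger_gap: 39.6
gripper_force: 30.0
now [ 542.2 -245.2   21.4] yaw -3.68 tilt [-0.  0.] F [ 0.7 -0.8 -0.4] gap 39.6
turn 0.0022 then shift [-0.0004  0.0004  0.0034] norm 0.003
```

```bash

python3 -m pendant '[[1,0.001,0.0003,0.0005,0,0,0.002],[1,0,0,0,0,0,0]]'
python3 -m pendant '[[1,0.001,0,0,0,0,0],[1,0,0,0,0,0,0]]'
python3 go.py 541.8 -245.5 18 -3.8
```

```text
clock: 10.4
position: [542.5, -245.4, 20.9]
eef_rot: [-3.14, 0.104, 0.002]
contact_force: [-1.2, 0.4, -1.5]
finger_gap: 39.6
gripper_force: 30.0
clock: 10.6
position: [542.5, -245.4, 20.9]
eef_rot: [-3.139, 0.104, 0.004]
contact_force: [-5.2, 0.6, 1.4]
finger_gap: 39.9
gripper_force: 30.0
now [ 542.5 -245.4   20.9] yaw -3.81 tilt [-0.0026  0.0007] F [-5.2  0.6  1.4] gap 39.9
turn -0.0001 then shift [-0.0007  0.0001  0.0029] norm 0.003
```

```bash

python3 -m pendant '[[-0.25,0,0,0,0,0,0],[-0.25,0,0,0,0,0,0],[-0.25,0,0,0,0,0,0],[-0.25,0,0,-0.03,0,0,0],[-0.25,0,0.01,-0.045,0,0,0],[-0.25,-0.01,0.02,-0.042,0,0,0],[-0.25,-0.01,0.02,-0.042,0,0,0],[-0.25,0,0,0,0,0,0]]'
python3 -m pendant '[[-0.25,0,0,0,0,0,0],[-0.25,0,0,0,0,0,0]]' >/dev/null
python3 - <<'E'
from m import *
c=cap('wrist')
for b in bases(c): print(b)
E
python3 go.py 480.4 -332.7 64 17.8
```

```text
clock: 11.4
position: [521.6, -299.0, 185.9]
eef_rot: [3.134, -0.111, 0.013]
contact_force: [-0.1, -0.1, -0.7]
finger_gap: 58.2
gripper_force: 0.0
(array([ 547.5, -161.8]), array([41.1, 39.9]), -3.7, 31.1)
(array([ 541.6, -245.5]), array([40., 39.]), -3.8, 31.1)
(array([ 480.5, -333.1]), array([41.2, 39.7]), 17.9, 31.2)
now [ 520.6 -293.1  178.9] yaw -3.72 tilt [-0.0016  0.0012] F [ 0.4 -0.1 -0.3] gap 58.1
turn -0.3756 then shift [-0.0504  0.0254  0.1149] norm 0.128
```

Base B is home, measured at (541.6,-245.5) and -3.8°. Now the third base.

```bash

python3 -m pendant '[[-0.25,0,0,0,0,0,-0.125],[-0.25,0,0,0,0,0,-0.125],[-0.25,0,0,0,0,0,-0.125],[-0.25,-0.017,0.008,0.038,0,0,0],[-0.25,-0.017,0.008,0.038,0,0,0],[-0.25,-0.017,0.009,0.038,0,0,0],[-0.25,0,0,0,0,0,0],[-0.25,0,0,0,0,0,0]]'
python3 -m pendant '[[-0.25,0,0,0,0,0,0]]' >/dev/null
python3 go.py 480.5 -332.9 19 17.8
```

```text
clock: 12.45
position: [479.5, -332.5, 64.9]
eef_rot: [-3.102, -0.483, 0.003]
contact_force: [-0.3, 0.3, 1.1]
finger_gap: 57.9
gripper_force: 0.0
now [ 481.3 -332.7   66.9] yaw 17.78 tilt [0.0014 0.    ] F [-0.3 -0.4 -0.5] gap 58.1
turn -0.0003 then shift [-0.0008 -0.0001  0.0479] norm 0.048
```

```bash

python3 -m pendant '[[-0.25,-0.001,0,0.016,0,0,0],[-0.25,0,0,0.016,0,0,0],[-0.25,0,0,0.013,0,0,0],[-0.25,0,0,0,0,0,0],[1,0,0,0,0,0,0],[1,0,0,0,0,0,0],[1,0,0,0,0,0,0],[1,0,0,0,0,0,0]]'
python3 -m pendant '[[1,0,0,0,0,0,0.094],[1,0,0,0,0,0,0.094],[1,0,0,0,0,0,0.094],[1,0,0,0,0,0,0.094],[1,0,0,0,0,0,0],[1,0,0,0,0,0,0]]'
python3 go.py 536.2 -330.3 20 -3.8
```

```text
clock: 13.35
position: [479.2, -334.0, 21.9]
eef_rot: [3.103, 0.483, 0.002]
contact_force: [-0.4, 0.8, 5.5]
finger_gap: 39.4
gripper_force: 30.0
clock: 13.95
position: [479.3, -334.1, 21.9]
eef_rot: [3.139, -0.106, 0.002]
contact_force: [0.5, 0.1, 5.3]
finger_gap: 39.9
gripper_force: 30.0
now [ 479.3 -334.1   21.9] yaw -3.87 tilt [ 0.0012 -0.0008] F [0.5 0.1 5.3] gap 39.9
turn -0.0012 then shift [ 0.0565 -0.0076  0.0019] norm 0.057
```

```bash

python3 -m pendant '[[1,0,0,-0.0007,0,0,-0.001],[1,0.012,-0.002,0,0,0,0],[1,0.012,-0.002,0,0,0,0],[1,0.012,-0.002,0,0,0,0],[1,0.012,-0.0016,0,0,0,0],[1,0.003,0,0,0,0,0],[1,0,0,0,0,0,0]]'
python3 go.py 536.2 -330.3 20 -3.8
```

```text
clock: 14.65
position: [531.9, -328.9, 21.9]
eef_rot: [-3.14, 0.102, -0.002]
contact_force: [0.7, 2.1, 3.2]
finger_gap: 39.7
gripper_force: 30.0
now [ 531.9 -328.9   21.9] yaw -3.71 tilt [0.0011 0.0001] F [0.7 2.1 3.2] gap 39.7
turn 0.0016 then shift [0.0044 0.0011 0.0019] norm 0.005
```

```bash

python3 -m pendant '[[1,0.002,0.001,0,0,0,0.001],[1,0,0,0,0,0,0]]'
python3 -m pendant '[[1,0.001,0,0,0,0,0],[1,0,0,0,0,0,0]]'
python3 -m pendant '[[1,0.001,0,0,0,0,0],[1,0,0,0,0,0,0]]'
python3 go.py 536.2 -330.3 20 -3.8
```

```text
clock: 14.85
position: [532.1, -329.1, 22.0]
eef_rot: [-3.138, 0.104, 0.002]
contact_force: [-3.0, 4.2, 8.9]
finger_gap: 39.6
gripper_force: 30.0
clock: 15.05
position: [532.2, -329.1, 21.9]
eef_rot: [-3.138, 0.104, 0.004]
contact_force: [-5.2, 5.2, 10.4]
finger_gap: 39.4
gripper_force: 30.0
clock: 15.25
position: [532.9, -329.4, 21.9]
eef_rot: [-3.138, 0.105, 0.005]
contact_force: [-5.8, 4.5, 10.2]
finger_gap: 39.6
gripper_force: 30.0
now [ 532.9 -329.4   21.9] yaw -3.82 tilt [-0.003   0.0022] F [-5.8  4.5 10.2] gap 39.6
turn -0.0004 then shift [0.0033 0.0006 0.0019] norm 0.004
```

```bash

python3 -m pendant '[[1,0,0,-0.001,0,0,0],[1,0,0,0,0,0,0]]'
python3 go.py 536.2 -330.3 20 -3.8
python3 -m pendant '[[1,0.001,0,0,0,0,0],[1,0,0,0,0,0,0]]'
python3 go.py 536.2 -330.3 20 -3.8
```

```text
clock: 15.45
position: [534.9, -330.9, 22.8]
eef_rot: [3.14, -0.105, 0.001]
contact_force: [-0.8, -0.1, -0.5]
finger_gap: 39.5
gripper_force: 30.0
now [ 534.9 -330.9   22.8] yaw -3.82 tilt [ 0.0009 -0.0003] F [-0.8 -0.1 -0.5] gap 39.5
turn -0.0004 then shift [ 0.0013 -0.0007  0.0028] norm 0.003
clock: 15.65
position: [535.4, -331.0, 22.6]
eef_rot: [3.14, -0.105, 0.0]
contact_force: [0.1, 0.3, -0.6]
finger_gap: 39.4
gripper_force: 30.0
now [ 535.4 -331.    22.6] yaw -3.85 tilt [ 0.0001 -0.0001] F [ 0.1  0.3 -0.6] gap 39.4
turn -0.0008 then shift [ 0.0008 -0.0008  0.0026] norm 0.003
```

```bash

python3 -m pendant '[[1,0.001,-0.0007,0.0003,0,0,0],[1,0,0,0,0,0,0]]'
python3 -m pendant '[[1,0.001,0,0,0,0,0],[1,0,0,0,0,0,0]]'
python3 go.py 536.2 -330.3 20 -3.8
```

```text
clock: 15.85
position: [535.4, -330.6, 22.3]
eef_rot: [3.14, -0.106, -0.002]
contact_force: [-2.5, -0.8, -0.7]
finger_gap: 39.6
gripper_force: 30.0
clock: 16.05
position: [535.5, -330.6, 22.3]
eef_rot: [-3.139, 0.107, 0.004]
contact_force: [-5.8, -0.9, 2.4]
finger_gap: 39.5
gripper_force: 30.0
now [ 535.5 -330.6   22.3] yaw -3.89 tilt [-0.0027  0.0005] F [-5.8 -0.9  2.4] gap 39.5
turn -0.0016 then shift [ 0.0007 -0.0003  0.0023] norm 0.002
```

```bash

python3 -m pendant '[[-0.25,0,0,0,0,0,0],[-0.25,0,0,0,0,0,0],[-0.25,0,0,0,0,0,0],[-0.25,0,0,-0.03,0,0,0],[-0.25,0,-0.015,-0.04,0,0,0],[-0.25,0,-0.023,-0.04,0,0,0],[-0.25,0,-0.023,-0.04,0,0,0],[-0.25,0,-0.023,-0.04,0,0,0]]'
python3 -m pendant '[[-0.25,0,0,0,0,0,0],[-0.25,0,0,0,0,0,0],[-0.25,0,0,0,0,0,0]]'
python3 - <<'E'
from m import *
c=cap('wrist');I=c['img'];dbg=I.copy()
B=bases(c,dbg)
for b in B: print(b)
g=I.astype(float).sum(2)
for y in(-157.5,-242.5,-327.5):
    L=[]
    for x in np.arange(455,505,1.):
        # expected line y
        ye=y-(x-495)*.0664
        u,v=proj(c,[x,ye,12]); u0=int(round(u))-8; v=int(round(v)); s=g[v,u0:u0+17]; w=np.clip(np.median(s)-s-25,0,None)
        if w.sum()>60: L.append(ray(c,(w*np.arange(u0,u0+17)).sum()/w.sum(),v,12)[:2])
    L=np.array(L); f=np.polyfit(L[:,0],L[:,1],1); print(np.degrees(np.arctan(f[0])).round(2),len(L),(L[:,1]-np.polyval(f,L[:,0])).std().round(2))
    b=min(B,key=lambda b:abs(b[0][1]-y)); print('  base off line',(b[0][1]-np.polyval(f,b[0][0])).round(2))
x=cv2.resize(dbg[90:260,180:470],None,fx=2.7,fy=2.7,interpolation=cv2.INTER_CUBIC)
cv2.imwrite('pics/w5.png',x[:,:,::-1])
S=cap('scene')
P=pts(cap('side'))
# pull: brown pixels near box, both views
for n in('scene','side'):
    c=dict(np.load('/tmp/%s.npz'%n));P=pts(c);h=cv2.cvtColor(c['img'],cv2.COLOR_RGB2HSV)
    m=((P[...,0]>480)&(P[...,0]<570)&(P[...,1]>150)&(P[...,1]<260)&(P[...,2]>85)&(P[...,2]<125)&(h[...,0]<16)&(h[...,1]>80))
    p=P[m];print(n,m.sum(),p.mean(0).round(1),p.min(0).round(1),p.max(0).round(1),np.argwhere(m).mean(0))
E
python3 go.py 528 209 160 -3
```

```text
clock: 16.85
position: [543.0, -245.4, 214.3]
eef_rot: [-3.14, 0.105, -0.001]
contact_force: [0.7, -0.2, 0.5]
finger_gap: 58.1
gripper_force: 0.0
clock: 17.15
position: [542.2, -246.9, 211.6]
eef_rot: [-3.14, 0.106, 0.002]
contact_force: [-0.4, -0.3, -1.0]
finger_gap: 58.6
gripper_force: 0.0
(array([ 547.6, -161.3]), array([40.6, 39.7]), -3.9, 31.2)
(array([ 541.9, -245.1]), array([39.3, 39.7]), -3.9, 31.2)
(array([ 536.2, -329.6]), array([40.4, 39.7]), -3.9, 31.1)
-2.81 41 0.5
  base off line -1.46
-3.93 50 0.06
  base off line 0.52
-4.04 50 0.18
  base off line 0.67
scene 23 [535.6 208.2 109.3] [532.6 190.  106.2] [538.5 227.2 113.8] [226.39130435 372.43478261]
side 97 [523.8 213.2 107.3] [515.3 183.4  94.1] [538.9 231.9 115.6] [243.5257732  282.32989691]
now [ 542.  -247.2  211.1] yaw -3.91 tilt [-0.0023  0.0004] F [-0.5  0.3 -0. ] gap 57.9
turn -0.016 then shift [-0.0379 -0.4548  0.0511] norm 0.459
```

View pics/w5.png

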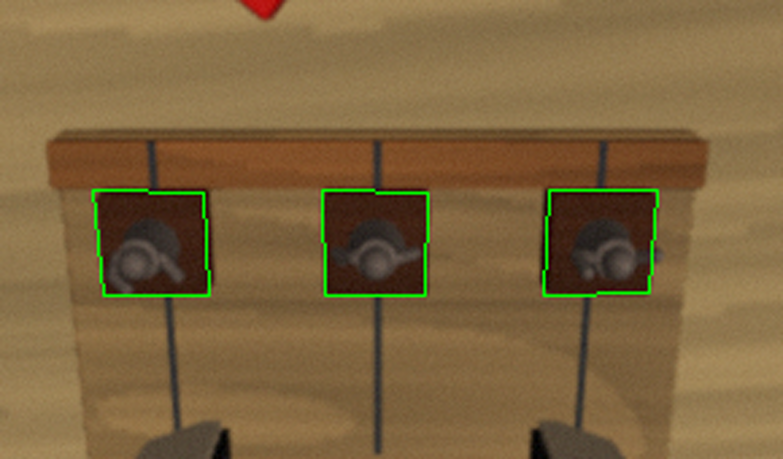

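The crop shows the three bases flush under the fence edge at (152,243), (376,243) and (601,243). They measure about -3.9° yaw and sit within 1 mm of their lines (the slope of the left line fit was spoiled by a finger; line 0 taken from line 1 plus 85 mm gives -0.5 mm). The row is ready, so I'll go to the pull.

```bash

python3 -m pendant '[[-0.25,-0.0037,-0.045,0,0,0,-0.016],[-0.25,-0.0037,-0.045,0,0,0,0],[-0.25,-0.0037,-0.045,0,0,0,0],[-0.25,-0.0037,-0.045,0,0,0,0],[-0.25,-0.0037,-0.045,0,0,0,0]]' >/dev/null
python3 -m pendant '[[-0.25,-0.0037,-0.045,0,0,0,0],[-0.25,-0.0037,-0.045,0,0,0,0],[-0.25,-0.0037,-0.045,0,0,0,0],[-0.25,-0.0037,-0.045,0,0,0,0],[-0.25,-0.0037,-0.045,0,0,0,0],[-0.25,0,0,0,0,0,0],[-0.25,0,0,0,0,0,0],[-0.25,0,0,0,0,0,0]]'
python3 - <<'E'
from m import *
c=cap('wrist','w6.png');P=pts(c);h=cv2.cvtColor(c['img'],cv2.COLOR_RGB2HSV)
m=((P[...,0]>480)&(P[...,0]<575)&(P[...,1]>150)&(P[...,1]<260)&(P[...,2]>95)&(P[...,2]<125)&(h[...,0]<18)&(h[...,1]>80)).astype('uint8')
n,l,st,_=cv2.connectedComponentsWithStats(m);i=1+np.argmax(st[1:,4]);k=l==i
p=P[k];z=np.percentile(p[:,2],90);print('pull',k.sum(),cv2.minAreaRect(p[:,:2].astype('f')),'z',np.percentile(p[:,2],[5,50,90]).round(1),st[i])
m=(abs(P[...,2]-107)<4)&(P[...,0]>545)
n,l,st,_=cv2.connectedComponentsWithStats(m.astype('uint8'));i=1+np.argmax(st[1:,4]);k=l==i
print('lid',cv2.minAreaRect(P[k][:,:2].astype('f')),np.median(P[k][:,2]))
E
python3 go.py 528 209 160 -3
```

```text
clock: 18.6
position: [529.6, 203.1, 211.8]
eef_rot: [3.139, -0.083, -0.002]
contact_force: [0.1, -0.1, -0.5]
finger_gap: 58.1
gripper_force: 0.0
pull 1266 ((527.2686157226562, 206.43301391601562), (44.0413703918457, 19.499404907226562), 87.84013366699219) z [105.2 111.6 113.2] [ 290  193   55   25 1266]
lid ((609.9681396484375, 202.77294921875), (200.99436950683594, 129.8302459716797), 87.04145050048828) 107.49899458564687
now [529.7 202.8 212. ] yaw -3.07 tilt [-0.0008 -0.0011] F [-0.9  0.3  0.9] gap 57.9
turn -0.0013 then shift [-0.002  -0.0061  0.052 ] norm 0.052
```

View pics/w6.png

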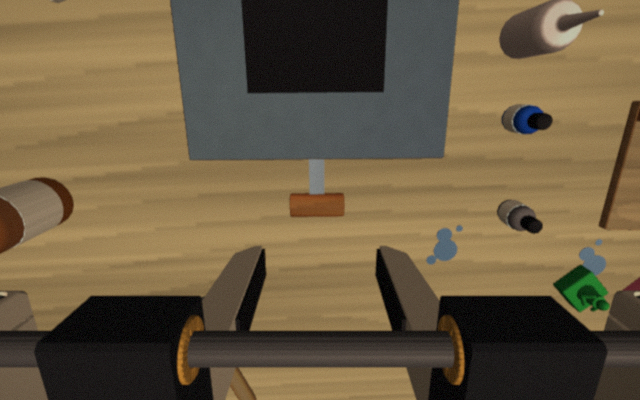

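The wrist view shows the pull at (317,205), with the stalk above it and the lid edge at row 160. It measures (527.3,206.4), 44 x 19.5 mm with its top at about 113, as described. Lining up and descending to TCP z of about 85.

```bash

python3 -m pendant '[[-0.25,-0.0028,-0.0034,0,0,0,-0.004],[-0.25,0,0,0.04,0,0,0],[-0.25,0,0,0.03,0,0,0],[-0.25,0,0,0,0,0,0],[-0.25,0,0,0,0,0,0]]'
python3 go.py 527 206.4 85 -2.8
```

```text
clock: 19.15
position: [527.0, 207.7, 142.8]
eef_rot: [3.14, -0.076, -0.001]
contact_force: [-0.4, 0.3, 0.7]
finger_gap: 58.0
gripper_force: 0.0
now [527.  207.7 142.8] yaw -2.76 tilt [-0.0009 -0.0006] F [-0.4  0.3  0.7] gap 58.0
turn 0.0007 then shift [0.0001 0.0013 0.0578] norm 0.058
```

```bash

python3 -m pendant '[[-0.25,0,0.001,0.02,0,0,0],[-0.25,0,0,0.02,0,0,0],[-0.25,0,0,0.018,0,0,0],[-0.25,0,0,0,0,0,0],[1,0,0,0,0,0,0],[1,0,0,0,0,0,0],[1,0,0,0,0,0,0],[1,0,0,0,0,0,0]]'
python3 go.py 527 206.4 85 -2.8
python3 -c "
import numpy as np
a=np.radians(-2.8);p0=None
for d in range(0,48,3):
  t=np.radians(d);p=np.array([-238*np.cos(t)+4*np.sin(t),238*np.sin(t)+4*np.cos(t)])
  if p0 is not None: print(d,'dx %.1f dz_up %.1f'%tuple(p-p0),'cum',(p-[-238,4]).round(1))
  p0=p"
```

```text
clock: 19.95
position: [527.7, 206.2, 86.0]
eef_rot: [3.14, -0.076, 0.003]
contact_force: [-0.5, -5.0, 7.5]
finger_gap: 44.0
gripper_force: 30.0
now [527.7 206.2  86. ] yaw -2.76 tilt [ 0.0017 -0.0004] F [-0.5 -5.   7.5] gap 44.0
turn 0.0007 then shift [-0.0007 -0.0002  0.001 ] norm 0.001
3 dx 0.5 dz_up 12.5 cum [ 0.5 12.5]
6 dx 1.2 dz_up 12.4 cum [ 1.7 24.9]
9 dx 1.8 dz_up 12.3 cum [ 3.6 37.2]
12 dx 2.5 dz_up 12.2 cum [ 6.  49.4]
15 dx 3.1 dz_up 12.1 cum [ 9.1 61.5]
18 dx 3.7 dz_up 11.9 cum [12.9 73.4]
21 dx 4.4 dz_up 11.7 cum [17.2 85. ]
24 dx 5.0 dz_up 11.4 cum [22.2 96.5]
27 dx 5.6 dz_up 11.2 cum [ 27.8 107.6]
30 dx 6.1 dz_up 10.9 cum [ 33.9 118.5]
33 dx 6.7 dz_up 10.5 cum [ 40.6 129. ]
36 dx 7.2 dz_up 10.2 cum [ 47.8 139.1]
39 dx 7.8 dz_up 9.8 cum [ 55.6 148.9]
42 dx 8.3 dz_up 9.3 cum [ 63.8 158.2]
45 dx 8.7 dz_up 8.9 cum [ 72.5 167.1]
```

The pull is gripped at a 44.0 mm opening. Now lifting along the hinge arc.

```bash

python3 -m pendant '[[1,0.0005,0,-0.0125,0,0,0],[1,0.0012,0,-0.0124,0,0,0],[1,0.0018,0,-0.0123,0,0,0],[1,0.0025,0,-0.0122,0,0,0],[1,0,0,0,0,0,0]]'
python3 -m pendant '[[1,0.0031,0,-0.0121,0,0,0],[1,0.0037,0,-0.0119,0,0,0],[1,0.0044,0,-0.0117,0,0,0],[1,0.005,0,-0.0114,0,0,0],[1,0.0056,0,-0.0112,0,0,0],[1,0,0,0,0,0,0]]'
python3 go.py 599.4 202.7 252.1 -2.8
```

```text
clock: 20.45
position: [533.8, 206.0, 135.9]
eef_rot: [3.141, -0.076, 0.003]
contact_force: [2.6, -4.7, -2.6]
finger_gap: 43.6
gripper_force: 30.0
clock: 21.05
position: [555.5, 204.9, 194.0]
eef_rot: [3.14, -0.076, 0.002]
contact_force: [0.7, -4.9, -2.9]
finger_gap: 43.6
gripper_force: 30.0
now [555.5 204.9 194. ] yaw -2.76 tilt [ 0.0014 -0.0004] F [ 0.7 -4.9 -2.9] gap 43.6
turn 0.0008 then shift [ 0.0439  0.0001 -0.0581] norm 0.073
```

```bash

python3 -m pendant '[[1,0.0061,0,-0.0109,0,0,0],[1,0.0067,0,-0.0105,0,0,0],[1,0.0072,0,-0.0102,0,0,0],[1,0.0078,0,-0.0098,0,0,0],[1,0.0083,0,-0.0093,0,0,0],[1,0.0087,0,-0.0089,0,0,0],[1,0,0,0,0,0,0],[1,0,0,0,0,0,0]]'
python3 go.py 599.4 202.7 252.1 -2.8
python3 - <<'E'
from m import *
for n in('scene','side'):
    c=cap(n,'f_%s.png'%n);P=pts(c)
    d=P-np.array([725.7,197.,100.]); ex=np.array([np.cos(-.049),np.sin(-.049)]); X=d[...,:2]@ex; Y=d[...,:2]@np.array([-ex[1],ex[0]]);Z=d[...,2]
    m=(X<-30)&(X>-195)&(abs(Y)<95)&(Z>20)&(Z<175)&(abs(Z+X)<40); 
    x,z=X[m],Z[m]
    for _ in range(3):
        f=np.polyfit(x,z,1);r=z-np.polyval(f,x);k=abs(r)<max(2*r.std(),2);x,z=x[k],z[k]
    print(n,m.sum(),len(x),'lid angle',np.degrees(np.arctan(-f[0])).round(2),'top offset at hinge',f[1].round(1))
E
```

```text
clock: 21.85
position: [599.2, 203.0, 252.5]
eef_rot: [3.14, -0.075, -0.001]
contact_force: [-0.5, -4.8, -1.0]
finger_gap: 43.9
gripper_force: 30.0
now [599.2 203.  252.5] yaw -2.73 tilt [-0.0008 -0.0009] F [-0.5 -4.8 -1. ] gap 43.9
turn 0.0013 then shift [0.0002 0.0003 0.0004] norm 0.001
scene 20 18 lid angle 43.67 top offset at hinge 43.2
side 138 119 lid angle 39.65 top offset at hinge 55.9
```

View pics/f_side.png

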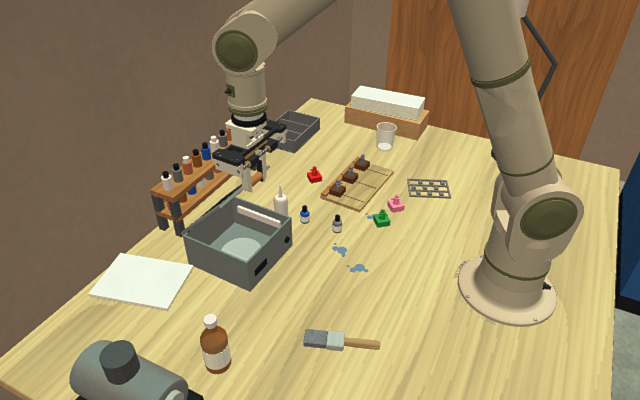

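```bash
python3 - <<'E'
from h import *
c=dict(np.load('/tmp/scene.npz'));d=dict(np.load('/tmp/side.npz'))
ex=np.array([np.cos(-.049),np.sin(-.049),0]);ey=np.array([-ex[1],ex[0],0]);H=np.array([725.,196.8,100])
for k in(c,d): print([proj(k,H+s*100*ey-r*.7071*ex+[0,0,r*.7071]).round().tolist() for r in(0,200) for s in(-1,1)])
a=cv2.resize(c['img'][150:330,270:430],None,fx=3,fy=3,interpolation=cv2.INTER_CUBIC);b=cv2.resize(d['img'][140:300,165:305],None,fx=2,fy=2);b=cv2.copyMakeBorder(b,0,540-320,0,0,cv2.BORDER_CONSTANT)
cv2.imwrite('pics/f2.png',np.hstack([a,b])[:,:,::-1])
E
```

```text
[[303.0, 257.0], [365.0, 299.0], [334.0, 193.0], [401.0, 231.0]]
[[242.0, 199.0], [194.0, 240.0], [283.0, 171.0], [234.0, 214.0]]
```

View pics/f2.png

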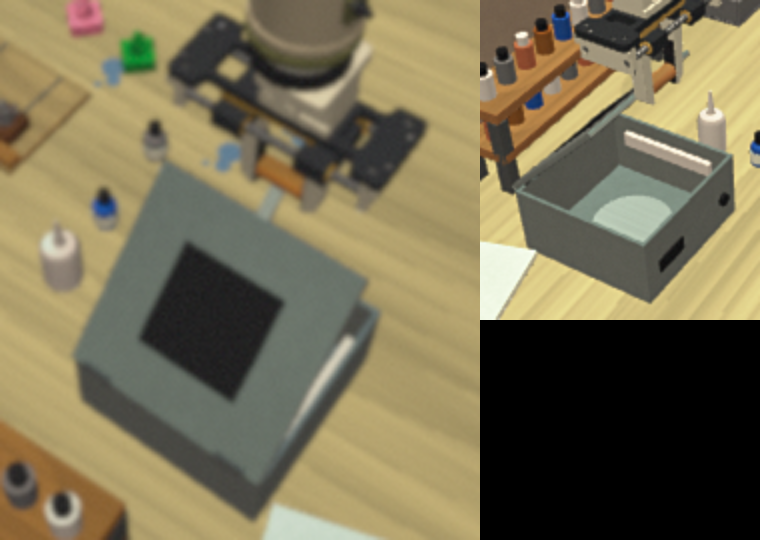

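```bash
python3 - <<'E'
from h import *
ex=np.array([np.cos(-.049),np.sin(-.049),0]);ey=np.array([-ex[1],ex[0],0]);H=np.array([527,206.4,100])+238*ex
c=dict(np.load('/tmp/scene.npz'));P=pts(c)-H
print([proj(c,H+s*100*ey-r*.7071*ex+[0,0,r*.7071]+np.array([.707,0,.707])*8).round().tolist() for r in(0,200) for s in(-1,1)])
X=P@ex;Y=P@ey;Z=P[...,2]
m=(X<-20)&(X>-180)&(abs(Y)<90)&(abs(Z+X)<30)
f=np.polyfit(X[m],Z[m],1);r=Z[m]-np.polyval(f,X[m]);k=abs(r)<3
f=np.polyfit(X[m][k],Z[m][k],1);print(m.sum(),k.sum(),'angle',np.degrees(np.arctan(-f[0])).round(2),f[1].round(1))
s=env.get_state();g=s['position']+[0,0,19]-H;print('from tcp',np.degrees(np.arctan2(g[2],-(g@ex))-np.arctan2(4,238)).round(2),np.hypot(g[2],g@ex))
w=cap('wrist')
E
```

```text
[[293.0, 268.0], [355.0, 312.0], [324.0, 203.0], [392.0, 243.0]]
4682 3454 angle 44.61 12.7
from tcp 44.94 238.41503203129096
```

The lid angle measures 44.6° from the depth fit and 44.9° from the arm pose. The predicted corners also match the picture, which shows the lid raised and the pull in the fingers at crop pixel (280,180). Handing in while still holding it.

```bash
python3 -c "
from rig import env
print(env.sign_off())"
```

```text
the job is handed in; nothing more can be done
None
```

I handed the job in: the three bases are flush against the fence, square and within about 1 mm of their lines, and the arm is holding the lid open by its pull at about 45° (measured 44.6–44.9°).

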